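Clip an acetate chip into the light stage

ROBOT

A 6-joint arm with a two-finger parallel gripper is mounted at the origin on the work surface. World frame = base frame: x ahead of the robot, y to its left, z up, the work surface at z = 0. Lengths are in m, angles in rad, forces in N, time in s.
With the tool pointing down it reaches from about 0.35 to 1 m from the base axis. Payload 7.1 kg.
Tool frame: the origin (TCP) lies at the very end of the fingers, on their centre line; the grasp point (between the pads) lies 19 mm behind it; z points along the fingers, y is the direction in which the jaws open and shut (so a half turn about z gives the same grasp; the last joint's range is limited). The gripper opens to 85 mm and grips with 20 to 120 N. Pads are 22 mm wide; open, the fingers measure 114 mm over their backs; the gripper's body (76 mm by 85 mm) begins 54 mm behind the grasp point. The pads swing forward as they close: fully open they stand 13 mm farther back than shut.
Start: joints at [1.275, 0.423, 1.63, -0, 1.089, -0.019], TCP at [0.171, 0.601, 0.231] pointing down, gripper open.
Joint ranges: [-3, 3], [-0.9, 2.11], [0.09, 2.58], [-1.31, 4.45], [0.11, 2.69], [-2.54, 2.54]. Speed limits (rad/s): [2.39, 2.39, 3.01, 3.14, 3.14, 3.14].

INTERFACE

Orientations are given as a unit quaternion [x, y, z, w].
In Python, from station import bot gives the robot as it stands.
- The arm moves only by the shell command python3 -m jog 'ROWS'. ROWS is JSON, a list of rows, each a list of 7 numbers: the shift along the world's x, y, z scaled (see below), then the turn, a rotation vector about the world's x, y, z scaled (see below), then the opening, from 0 (shut) to 1 (fully open). In form: [[x, y, z, wx, wy, wz, hand], ...]. A call has 1 to 20 rows; each row shifts and turns the pose as measured when the row begins; what a row does not reach is not made up. The controller multiplies each number of a shift by 0.1 m and each number of a turn by pi/2 rad. A row lasts 1/8 s, in which the tool goes at most 62.5 mm and 10.7 degrees, less where a joint would pass 70% of its speed; a pose out of reach is approached as far as the arm can. A call with a number of a shift or a turn outside -1 to 1 is refused whole. A call with a gripper value outside its range is refused whole. The fingers move at their own pace and stop on an object; the grip force is fixed at half the most. Time passes only in rows, so rows that do not move let the fingers close. It gives the time, the measured TCP pose, the force and the opening at its end, in the units of the state.
- bot.sense(): the state, without advancing time (a new reading comes with each control period).
- bot.get_image(name): name is "scene" or "top" or "wrist"; returns a dict with "pixels" (400x640x3 uint8, red, green, blue), "intrinsics" (3x3 intrinsics, pixels), "dist_coeffs" ([k1, k2, p1, p2, k3] as OpenCV has them; the pictures are not rectified), "R" (3x3) and "t" (3): a world point X has camera coordinates R X + t. Camera axes: x right, y down, z forward; pixel columns grow to the right and rows downward; lengths in m; the calibration is good to about 2 mm. A picture is of the moment at which its call begins. There is no depth.
- bot.sign_off(): hands the job in, once; it reports no verdict.
The state is a dict: "time_s": time; "q": joint angles; "dq": joint speeds; "joint_efforts": joint torques, N m; "tcp_pos": TCP position; "eef_rot": TCP orientation; "ft_force": force on the tool from outside, world axes, zero at the start; "ft_torque": the same for the moment, N m; "opening": finger opening in m.
Only numpy, scipy, OpenCV 4.12 (cv2) and the standard library are available. Lean on these libraries where they do the work, as an engineer would, in place of code of your own. Each camera call takes 0.05 s, during which the arm holds its last target.

TASK

Load the square acetate chip into the light stage for a polish check: with one fingertip press the spring clip's long thumb flange down and keep it down, while the other fingertip pushes the chip along its ledges, under the raised nose, until its front edge meets the end stop. Then draw back and let the clip come down on the chip, so that it is left clamped, flat against the stop. Only press and push, never lift the chip, and leave everything else on the bench where it is.

Things in the scene. Friction and masses are not known exactly. Their poses are not given: they have to be found in the camera images.
- stage: Light stage, fixed: grey base plate (x -84 to 64, y -36 to 60, top z 10 mm) with an aluminium channel. Origin on the table under the channel's centre line; x: direction in which the chip is pushed home, roughly away from the robot; y towards the clip; all mm here are in this frame. Two ledges (x -48 to 50, |y| 16.5 to 29.9, top z 24) carry the chip; guide walls at |y| 25.9 stand 4 mm higher.
- well (a point): Stage (-48, 0, 10): near end of the open well between the ledges, 33 mm wide (|y| below 16.5), over the white light window (floor z 10). It is open towards -x, so a fingertip reaches down behind the chip and follows it. Nothing but the base plate (z 10) lies nearer than x -48.
- stop (a point): Stage (50, 0, 27): middle of the end stop's near face, which the chip's front edge must meet. The stop is 7 mm thick, 60 mm wide, its top at z 32.
- chip: Square chip of dark brown acetate, 50 x 50 x 6 mm, about 20 g, loose on the ledges with 1 mm to each guide wall. Origin at the centre of its underside, axes as the stage's. It starts with its centre at stage x -19 to -7, short of the clip's nose; home against the stop its centre is at stage (25, 0, 24).
- clip (a joint): Angle (rad) of the spring clip, a steel rocker 120 mm long on a pin along x at stage y 46, z 26. 0: shut, its nose bars the channel, no chip can be forced under. Pressing the flange makes it grow, to a dead stop at 0.55; above 0.29 the nose clears the chip by over 1 mm. Let go, it springs shut, or to about 0.245 on the chip. Holding 0.42 takes 4.5 N at mid-flange.
- clip_flange (a point): Middle of the top of the thumb flange, a flat strip 86 mm long (stage x -78 to 8), 41 mm wide (y 49 to 89), out past the base plate; at rest at stage (-35, 75.5, 32), sloping up outwards 0.2 rad; at 0.42 it slopes down 0.22 rad and is at z 19.5. A fingertip can slide along it while holding it down. One finger on it and one in the well, side by side across x and both 15 to 22 mm above the table, work together.
- clip_nose (a point): Underside of the clip's nose, a steel roll 8 mm thick over the clip-side ledge, stage x 24 to 40, y 21; z 24 when shut. The hinge posts stand at stage x -70 and 14, y 46, up to z 31; the clip's arm to the nose (x 22 to 42) rises to z 40 at rest.
- loupe: Bystander: black eye loupe, 42 mm in diameter, 34 mm high, standing beside the stage; origin under its centre.
- offcut: Bystander: rectangular brown acetate offcut 70 x 34 x 6 mm lying on the table beside the stage; origin under its centre.
- spectacles: Bystander: spectacle frame standing beyond the stage, front 135 mm wide (y) and 47 mm high, temples 130 mm back along its x; origin under the bridge.
- paste: Bystander: jar of paste with aluminium cap, 64 mm in diameter, 58 mm high; origin under its centre.
- brush: Bystander: hand brush lying on the table on the clip's side, along its x; origin under its middle.
- screwdriver: Bystander: small screwdriver 130 mm long lying along its x; origin under its middle.
- bar: Bystander: bar of polishing compound, 105 x 42 x 32 mm; origin under its centre.
Not all that is in view belongs to the job. What is shaped like the chip but green or pink is not meant.

How it is judged:
On the way, in this order (a step that is already met when the one before it is completed fails the run):
1. the clip is held open while the chip is still short of its nose (value of joint clip above 0.29 rad and x of chip in the frame of stage below -0.002 m), for 0.2 s.
2. the clip still held open, the chip has been pushed beneath it to the end stop (value of joint clip above 0.29 rad and x of chip in the frame of stage above 0.0225 m), for 0.1 s.
At the end, for the whole second after the job is handed in: The chip lies flat on the ledges (within 1.5 mm, 0.05 rad), against the end stop within 2.5 mm, at rest, and the clip, let go, rests with its nose on it (clip joint between 0.20 and 0.28 rad) (x of chip in the frame of stage between 0.0225 and 0.0275 m and y of chip in the frame of stage between -0.003 and 0.003 m and z of chip in the frame of stage between 0.0225 and 0.0255 m and angle between chip's own z axis and vertical below 0.05 rad and value of joint clip between 0.2 and 0.28 rad and linear speed of chip below 0.01 m/s); the robot touches nothing.
It fails at once if the chip is lifted or tipped (8 mm above its ledges, or 0.25 rad) (z of chip in the frame of stage above 0.032 m or angle between chip's own z axis and vertical above 0.25 rad).
It fails at once if the chip is knocked off the stage (z of chip in the frame of stage below 0.015 m).
It fails at once if another thing on the bench is moved by more than 20 mm (distance of any of loupe, offcut, spectacles, paste, brush, screwdriver, bar from where it was at the start of the episode above 0.02 m).
It also fails if it takes over 45 s, if anything falls off the work surface, if the arm or the gripper's body presses on something with over 40 N, if the wrist force passes 120 N, or if a joint passes its speed limit or range.

## Working session

There is one attempt and no reset: what is moved stays moved. The work goes in short steps, Python scripts to look and compute and a shell command to move; the robot and the scene stay as the last step left them, time stands still between calls to the robot, and variables do not carry over. Pictures are saved under pics/ and viewed, and the job is handed in when it is done.

```bash
ls; mkdir -p pics
cat > h.py <<'E'
import numpy as np,cv2,pickle
from station import bot
def snap(n,fn):
    d=bot.get_image(n); cv2.imwrite('pics/'+fn+'.png',cv2.cvtColor(d['pixels'],cv2.COLOR_RGB2BGR)); pickle.dump(d,open('pics/'+fn+'.pkl','wb')); return d
def load(fn): return pickle.load(open('pics/'+fn+'.pkl','rb'))
def ray(d,uv):
    K=np.array(d['intrinsics'],float);D=np.array(d['dist_coeffs'],float);R=np.array(d['R']);t=np.array(d['t'])
    p=cv2.undistortPoints(np.array(uv,float).reshape(-1,1,2),K,D).reshape(-1,2)
    v=np.c_[p,np.ones(len(p))]@R
    return -R.T@t, v/np.linalg.norm(v,axis=1)[:,None]
def onz(d,uv,z):
    c,v=ray(d,uv); return c+v*((z-c[2])/v[:,2])[:,None]
def tri(d1,a,d2,b):
    c1,v1=ray(d1,a);c2,v2=ray(d2,b);out=[]
    for p,q in zip(v1,v2):
        s=np.linalg.lstsq(np.c_[p,-q],c2-c1,rcond=None)[0]
        A=c1+p*s[0];B=c2+q*s[1]; out.append(np.r_[(A+B)/2,np.linalg.norm(A-B)])
    return np.array(out)
def proj(d,X):
    K=np.array(d['intrinsics'],float);D=np.array(d['dist_coeffs'],float)
    return cv2.projectPoints(np.array(X,float).reshape(-1,1,3),cv2.Rodrigues(np.array(d['R'],float))[0],np.array(d['t'],float),K,D)[0].reshape(-1,2)
E
python3 - <<'E'
from h import *
for n in('scene','top','wrist'): 
    d=snap(n,n+'0'); print(n,-np.array(d['R']).T@d['t'])
print(bot.sense())
E
```

```text
pics
scene [1.21799172 0.15114719 0.98525115]
top [0.48112834 0.02160445 0.95792611]
wrist [0.08972179 0.6250878  0.3736883 ]
{'time_s': 0.15, 'q': array([ 1.27500292e+00,  4.23690405e-01,  1.63052199e+00, -5.38062922e-07,
        1.08857478e+00, -1.89839046e-02]), 'dq': array([ 0.0009981 , -0.00073632, -0.00333205, -0.00120918, -0.00061753,
        0.00036432]), 'joint_efforts': array([-5.88844359e-04, -5.57774019e+01, -2.82012695e+01,  9.41008892e-06,
        4.84269825e-03, -3.59977571e-05]), 'tcp_pos': array([0.17064639, 0.60080938, 0.23070562]), 'eef_rot': array([ 1.37963150e-01,  9.90437183e-01, -5.89912850e-04, -9.33786357e-05]), 'ft_force': array([ 0.45524915,  0.3169356 , -0.26054232]), 'ft_torque': array([-0.00128511, -0.01548783,  0.00136996]), 'opening': 0.08553129138496715}
```

View pics/scene0.png

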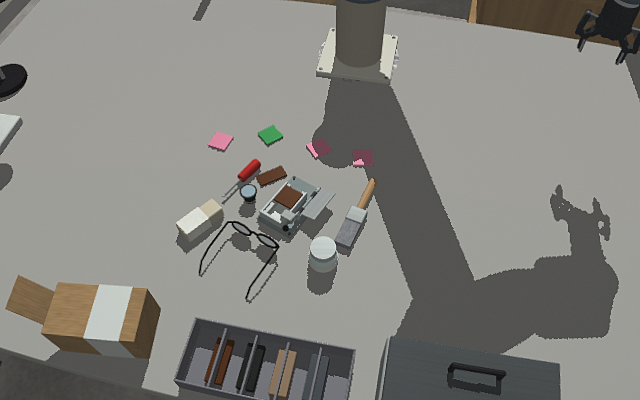

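View pics/top0.png

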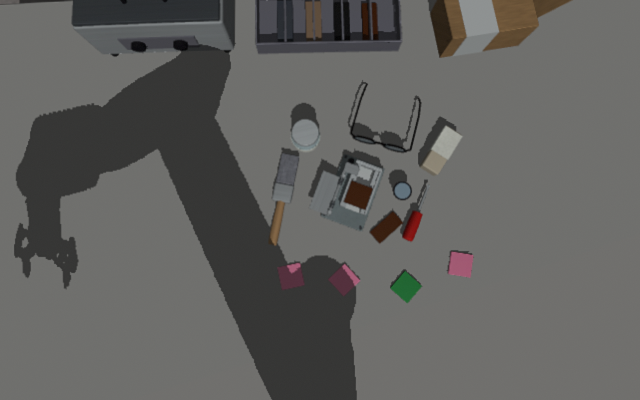

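View pics/wrist0.png

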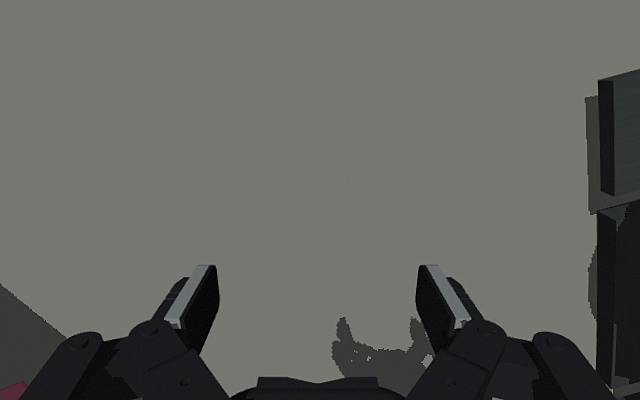

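Run:
```python
from h import *
for fn,(x,y,w,h),s in(('top0',(295,140,110,100),7),('scene0',(245,165,100,80),7)):
    im=cv2.imread(f'pics/{fn}.png')[y:y+h,x:x+w]; cv2.imwrite(f'pics/{fn}c.png',cv2.resize(im,None,fx=s if fn=='scene0' else 6,fy=s if fn=='scene0' else 6,interpolation=cv2.INTER_CUBIC))
d=load('top0'); print(onz(d,[(357,195),(333,175),(328,195)],.03))
```

```text
[[ 0.56875431 -0.07187839  0.03      ]
 [ 0.61313224 -0.02175083  0.03      ]
 [ 0.5702828  -0.00983068  0.03      ]]
```

View pics/top0c.png

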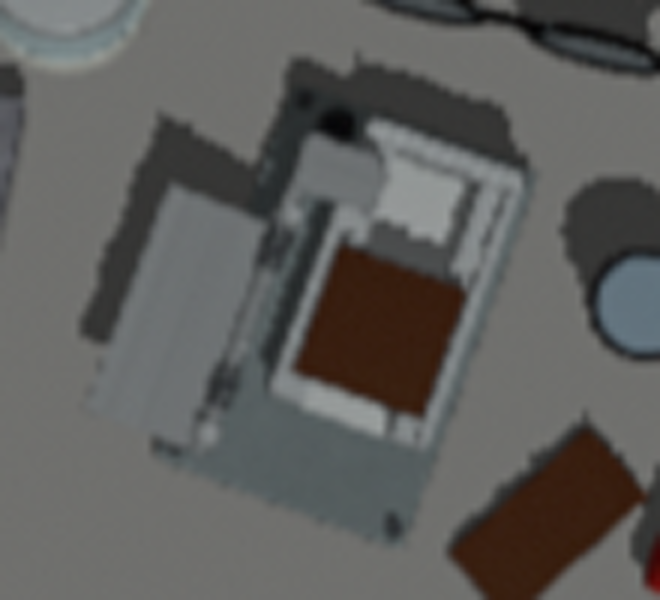

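View pics/scene0c.png

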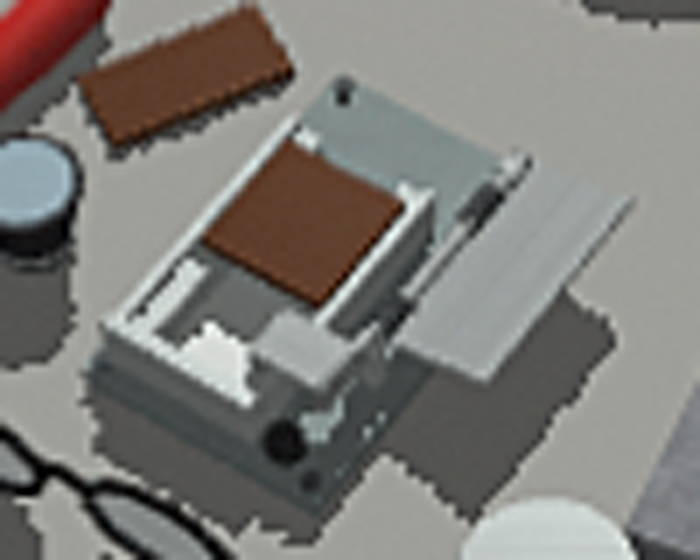

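```bash
python3 -m jog '[[0.3,-0.5,0.05,0,0,0,1],[0.3,-0.5,0.05,0,0,0,1],[0.3,-0.5,0.05,0,0,0,1],[0.3,-0.5,0,0,0,0,1],[0.3,-0.5,0,0,0,0,1],[0.3,-0.5,0,0,0,0,1],[0.3,-0.5,0,0,0,0,1],[0.3,-0.5,0,0,0,0,1],[0.3,-0.5,0,0,0,0,1],[0.3,-0.5,0,0,0,0,1],[0.3,-0.5,0,0,0,0,1],[0,0,0,0,0,0,1]]'
python3 - <<'E'
from h import *
snap('wrist','w1');snap('scene','s1'); print(bot.sense()['tcp_pos'],bot.sense()['eef_rot'])
E
```

```text
time_s: 1.65
tcp_pos: [0.5076, 0.0325, 0.2452]
eef_rot: [0.137, 0.991, 0.0, 0.001]
ft_force: [-0.8, 0.6, -0.6]
opening: 0.0851
[0.50565554 0.0350302  0.24491698] [1.35154785e-01 9.90824315e-01 2.31474187e-04 5.53806422e-04]
```

View pics/w1.png

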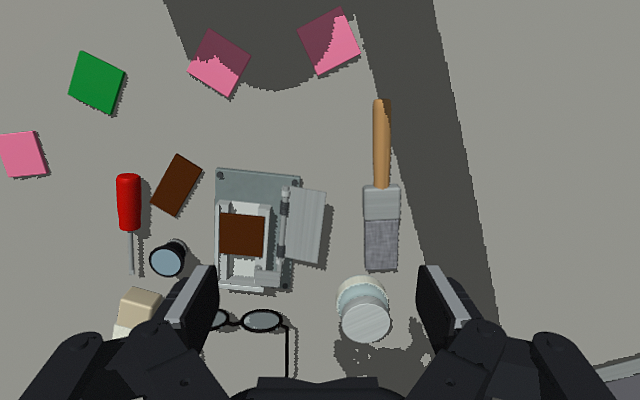

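w1: the stage is at about (258,230), with the brown chip on its ledges at (242,235), the flange at (305,225) and the nose at (268,272). Chip look-alikes: offcut (176,185), which is an oblong off the stage; green (97,82); pinks (219,63), (329,41) and (22,154). The brown square on the ledges is the chip. I'll take a second, closer view.

```bash
python3 -m jog '[[0,-0.4,-0.4,0,0,0,1],[0,-0.4,-0.3,0,0,0,1],[0,0,0,0,0,0,1]]'
python3 - <<'E'
from h import *
snap('wrist','w2'); print(bot.sense()['tcp_pos'],bot.sense()['eef_rot'])
E
```

```text
time_s: 2.12
tcp_pos: [0.5045, -0.0421, 0.1737]
eef_rot: [0.132, 0.991, 0.001, 0.001]
ft_force: [-0.3, 0.1, 0.1]
opening: 0.0851
[ 0.5052587  -0.04125609  0.17474382] [0.13153695 0.99130894 0.00114477 0.001817  ]
```

View pics/w2.png

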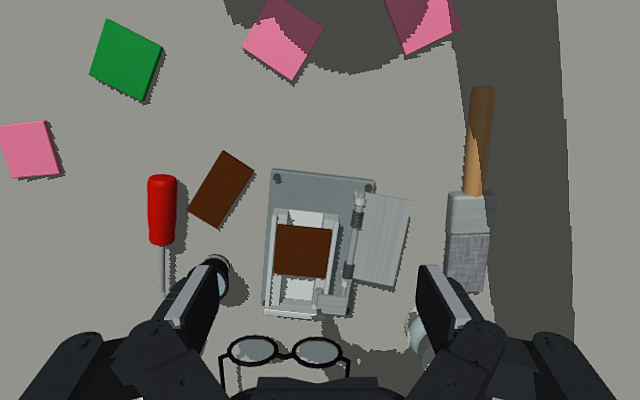

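Run:
```python
from h import *
def chip(d,c):
    im=d['pixels']; hsv=cv2.cvtColor(im,cv2.COLOR_RGB2HSV)
    m=((hsv[...,0]<15)&(hsv[...,1]>150)&(hsv[...,2]<130)).astype(np.uint8)
    n,l,s,ce=cv2.connectedComponentsWithStats(m)
    k=l[c[1],c[0]]; cs=cv2.findContours((l==k).astype(np.uint8),0,1)[0][0]
    b=cv2.boxPoints(cv2.minAreaRect(cs)); print(s[k],b)
    # lines fit per side
    b=b[np.argsort(np.arctan2(b[:,1]-b[:,1].mean(),b[:,0]-b[:,0].mean()))]
    return b+np.array([0.,0.])
d1,d2,t0=load('w1'),load('w2'),load('top0')
b1,b2,bt=chip(d1,(242,235)),chip(d2,(303,250)),chip(t0,(357,195))
print(tri(d1,b1,d2,b2))
for d,b in((d1,b1),(d2,b2),(t0,bt)):
    p=onz(d,b,.03); print(p.round(4),p.mean(0),np.linalg.norm(p-np.roll(p,1,0),axis=1).round(4)); 
im=cv2.imread('pics/w2.png')[155:330,250:420]; cv2.imwrite('pics/w2c.png',cv2.resize(im,None,fx=3.4,fy=3.4,interpolation=cv2.INTER_CUBIC))
im=cv2.imread('pics/w1.png')[160:300,205:335]; cv2.imwrite('pics/w1c.png',cv2.resize(im,None,fx=4.2,fy=4.2,interpolation=cv2.INTER_CUBIC))
```

```text
[ 219  213   45   44 1742] [[216.22061 252.05363]
 [220.0835  212.13713]
 [265.04947 216.48866]
 [261.18658 256.40515]]
[ 274  224   58   54 2612] [[272.35645 272.43567]
 [277.24756 223.52478]
 [331.406   228.94061]
 [326.5149  277.8515 ]]
[345 182  27  27 456] [[344.21918 201.08221]
 [351.8219  180.80823]
 [371.8767  188.32877]
 [364.274   208.60275]]
[[ 5.35874384e-01 -8.64318816e-02  2.74167775e-02  2.23424276e-04]
 [ 5.56164768e-01 -4.11686944e-02  2.23288068e-02  2.90728241e-04]
 [ 5.95366528e-01 -5.65706001e-02  3.84651071e-02  3.93180326e-04]
 [ 5.74547222e-01 -1.01562677e-01  4.28814030e-02  6.25995630e-04]]
[[ 0.5352 -0.0855  0.03  ]
 [ 0.5536 -0.0392  0.03  ]
 [ 0.5997 -0.0594  0.03  ]
 [ 0.5804 -0.1077  0.03  ]] [ 0.56719999 -0.07295329  0.03      ] [0.0504 0.0498 0.0503 0.052 ]
[[ 0.5348 -0.0858  0.03  ]
 [ 0.5526 -0.0405  0.03  ]
 [ 0.6004 -0.0576  0.03  ]
 [ 0.5814 -0.1052  0.03  ]] [ 0.56726969 -0.07227923  0.03      ] [0.0505 0.0486 0.0508 0.0513]
[[ 0.5996 -0.0618  0.03  ]
 [ 0.5823 -0.1043  0.03  ]
 [ 0.5392 -0.0865  0.03  ]
 [ 0.5564 -0.0441  0.03  ]] [ 0.56938231 -0.07416232  0.03      ] [0.0467 0.0459 0.0467 0.0457]
```

View pics/w2c.png

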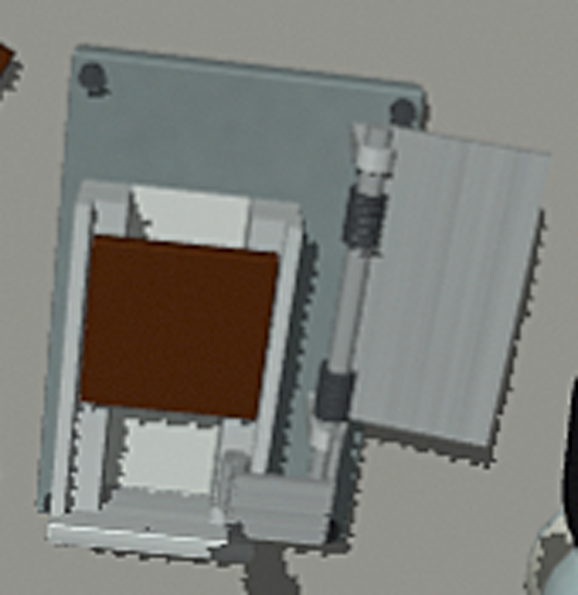

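View pics/w1c.png

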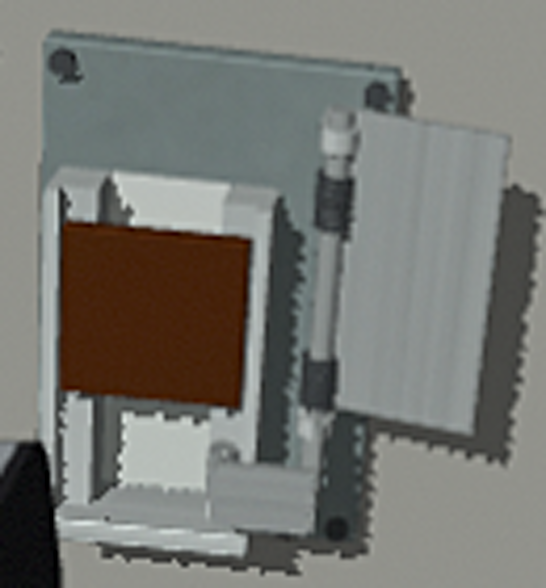

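Run:
```python
from h import *
d1,d2=load('w1'),load('w2')
p2=np.array([(80,45),(428,86),(392,127),(551,152),(490,447),(350,418),(94,236),(279,253),(255,419),(82,401)])/3.4+(250,155)
p1=np.array([(48,35),(402,70),(360,108),(511,137),(473,435),(335,408),(62,223),(253,239),(242,407),(62,389)])/4.2+(205,160)
T=tri(d1,p1,d2,p2); print(T.round(4))
Z=[.010,.010,.0266,.0347,.0347,.0266]
S=np.array([(-84,-36),(-84,60),(-78,49),(-78,89),(8,89),(8,49)])/1e3
for d,p in((d1,p1),(d2,p2)):
    W=np.array([onz(d,p[i],Z[i])[0,:2] for i in range(6)])
    sc,wc=S.mean(0),W.mean(0); H=(S-sc).T@(W-wc); a=np.arctan2(H[0,1]-H[1,0],H[0,0]+H[1,1])
    R=np.array([[np.cos(a),-np.sin(a)],[np.sin(a),np.cos(a)]]); o=wc-R@sc
    print('yaw',a,'org',o,'res mm',((W-o)@R-S).round(4)*1e3)
    C=onz(d,p[6:],.03)[:,:2]; print('chip in stage',((C-o)@R*1e3).round(1),((C.mean(0)-o)@R*1e3).round(1))
```

```text
[[ 4.896e-01 -7.700e-02  1.360e-02  1.200e-03]
 [ 5.257e-01  9.300e-03  9.100e-03  5.000e-04]
 [ 5.303e-01 -3.000e-03  1.980e-02  4.000e-04]
 [ 5.442e-01  3.400e-02  3.120e-02  1.200e-03]
 [ 6.225e-01  1.800e-03  3.640e-02  4.000e-04]
 [ 6.085e-01 -3.370e-02  2.840e-02  6.000e-04]
 [ 5.355e-01 -8.560e-02  3.120e-02  6.000e-04]
 [ 5.560e-01 -4.060e-02  2.420e-02  4.000e-04]
 [ 6.031e-01 -5.960e-02  2.540e-02  3.000e-04]
 [ 5.815e-01 -1.034e-01  3.140e-02  0.000e+00]]
yaw -0.38594143162830835 org [ 0.58234446 -0.07728414] res mm [[-0.3  0.5]
 [-1.1 -1. ]
 [-0.6  0.5]
 [ 0.2 -0.5]
 [ 0.7 -0.5]
 [ 1.1  1.1]]
chip in stage [[-39.4 -25.7]
 [-40.5  24.7]
 [  9.8  24.7]
 [  9.9 -24.8]] [-15.1  -0.3]
yaw -0.38264707465385617 org [ 0.58196059 -0.07717824] res mm [[-1.4  1.3]
 [-1.  -0.9]
 [ 0.4 -0.8]
 [-0.3 -1.2]
 [ 1.   0. ]
 [ 1.1  1.6]]
chip in stage [[-39.8 -25.2]
 [-40.6  23.7]
 [ 10.4  23.7]
 [ 10.3 -24.5]] [-14.9  -0.6]
```

```bash
python3 -m jog '[[0.17,0.12,-0.2,0,0,-0.04,0.76],[0.17,0.12,-0.3,0,0,-0.036,0.76],[0,0,0,0,0,0,0.76],[0,0,0,0,0,0,0.76]]'
cat > st.py <<'E'
from h import *
from scipy.spatial.transform import Rotation as Ro
def st():
    s=bot.sense(); R=Ro.from_quat(s['eef_rot']).as_matrix(); o=np.array([.5821,-.0772]); a=-.384
    M=np.array([[np.cos(a),-np.sin(a)],[np.sin(a),np.cos(a)]])
    p=s['tcp_pos']; print('t',s['time_s'],'stage mm',((p[:2]-o)@M*1e3).round(1),'z',(p[2]*1e3).round(1),'yaw err',(np.arctan2(-R[0,1],R[1,1])-a).round(4),'tilt',R[:2,2].round(4),'F',s['ft_force'].round(2),'stageF',(s['ft_force'][:2]@M).round(2),'T',s['ft_torque'].round(3),'open',round(s['opening'],4))
E
python3 - <<'E'
from st import *
snap('wrist','w3'); st()
E
```

```text
time_s: 2.68
tcp_pos: [0.5413, -0.0104, 0.128]
eef_rot: [0.188, 0.982, 0.002, 0.005]
ft_force: [0.3, -0.1, -1.0]
opening: 0.0649
t 2.725 stage mm [-62.9  46.5] z 128.1 yaw err 0.0047 tilt [0.0099 0.0019] F [-0.26 -0.12  0.44] stageF [-0.19 -0.21] T [ 0.031 -0.025  0.007] open 0.0648
```

View pics/w3.png

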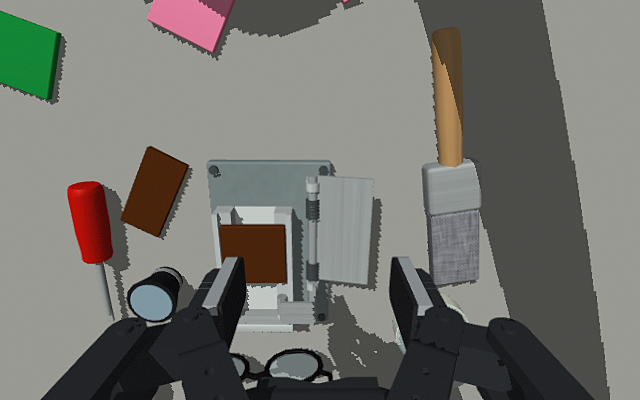

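w3: the chip is at (253,253) and the flange at (343,230). The fingertips are at (243,257) and (392,257), above the scene. Next I centre the tool and come down in stages.

```bash
python3 -m jog '[[-0.03,-0.07,-0.4,0,0.006,-0.003,0.76],[0,0,-0.25,0,0,0,0.76],[0,0,0,0,0,0,0.76]]'
python3 - <<'E'
from st import *
snap('wrist','w4');snap('scene','s4'); st()
E
```

```text
time_s: 3.1
tcp_pos: [0.5398, -0.0176, 0.0664]
eef_rot: [0.19, 0.982, 0.001, 0.004]
ft_force: [-0.4, 0.1, -0.4]
opening: 0.0651
t 3.2 stage mm [-60.3  39.9] z 67.8 yaw err 0.0018 tilt [0.0104 0.0013] F [0.18 0.72 0.05] stageF [-0.1   0.73] T [0.029 0.025 0.024] open 0.065
```

View pics/w4.png

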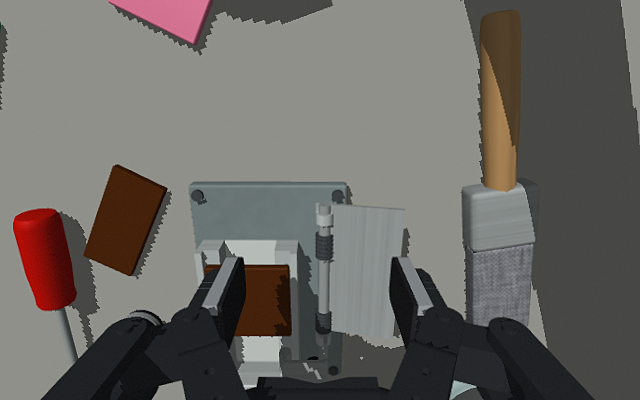

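Run:
```python
from st import *
d=load('w4'); s=bot.sense(); R=Ro.from_quat(s['eef_rot']).as_matrix(); p=s['tcp_pos']
for back in(0,4,8,12):
    P=[p+R@np.array([x,y,-back/1e3]) for x in(-.011,.011) for y in(-.0325,.0325,-.047,.047)]
    print(back,proj(d,P).round(0).tolist())
im=cv2.imread('pics/w4.png')[240:400,170:450]; cv2.imwrite('pics/w4c.png',cv2.resize(im,None,fx=2.8,fy=2.8,interpolation=cv2.INTER_CUBIC))
```

```text
0 [[248.0, 292.0], [385.0, 292.0], [217.0, 291.0], [415.0, 291.0], [244.0, 250.0], [388.0, 250.0], [213.0, 250.0], [419.0, 250.0]]
4 [[246.0, 297.0], [386.0, 297.0], [215.0, 296.0], [417.0, 296.0], [243.0, 254.0], [389.0, 254.0], [210.0, 254.0], [422.0, 254.0]]
8 [[244.0, 302.0], [388.0, 302.0], [213.0, 302.0], [419.0, 302.0], [241.0, 259.0], [391.0, 259.0], [207.0, 259.0], [424.0, 259.0]]
12 [[243.0, 307.0], [389.0, 307.0], [210.0, 307.0], [422.0, 307.0], [239.0, 264.0], [393.0, 264.0], [205.0, 263.0], [427.0, 263.0]]
```

View pics/w4c.png

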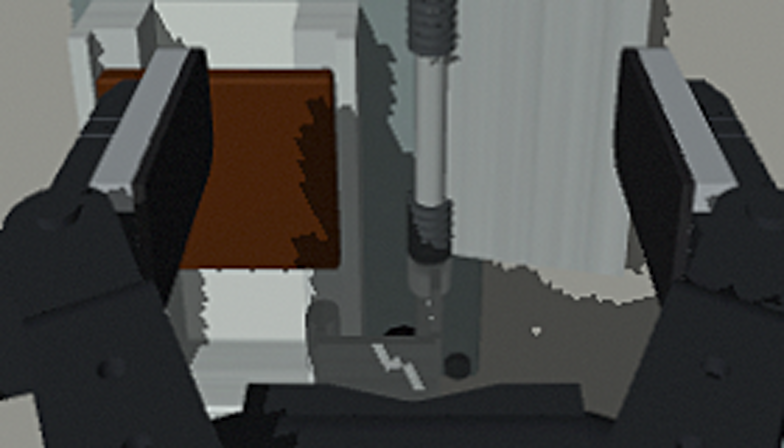

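```bash
python3 -m jog '[[-0.01,-0.03,-0.3,0,0,0,0.76],[0,0,-0.05,0,0,0,0.76],[0,0,0,0,0,0,0.76]]'
python3 - <<'E'
from st import *
st()
E
python3 -m jog '[[0,0,-0.05,0,0,0,0.76],[0,0,-0.05,0,0,0,0.76]]'
python3 - <<'E'
from st import *
snap('wrist','w5');snap('scene','s5'); st()
im=cv2.imread('pics/s5.png')[160:250,240:350]; cv2.imwrite('pics/s5c.png',cv2.resize(im,None,fx=6,fy=6,interpolation=cv2.INTER_CUBIC))
E
```

```text
time_s: 3.58
tcp_pos: [0.5435, -0.0208, 0.0373]
eef_rot: [0.19, 0.982, 0.002, 0.009]
ft_force: [-0.3, 0.7, -0.2]
opening: 0.0647
t 3.575 stage mm [-56.9  37.8] z 37.3 yaw err 0.0022 tilt [0.0183 0.0008] F [-0.29  0.67 -0.23] stageF [-0.52  0.52] T [-0.003 -0.011 -0.023] open 0.0647
time_s: 3.82
tcp_pos: [0.5451, -0.0208, 0.029]
eef_rot: [0.19, 0.982, 0.002, 0.011]
ft_force: [-0.3, 0.9, -0.6]
opening: 0.0649
t 3.925 stage mm [-56.   38.3] z 28.4 yaw err 0.0024 tilt [0.0205 0.0007] F [0.24 0.24 0.38] stageF [0.13 0.32] T [-0.038  0.043  0.009] open 0.0651
```

View pics/w5.png

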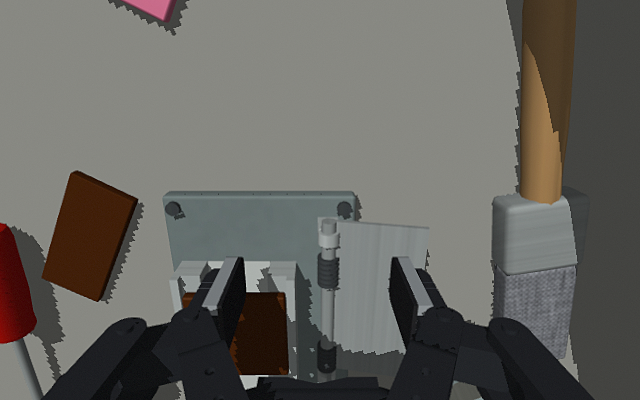

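View pics/s5c.png

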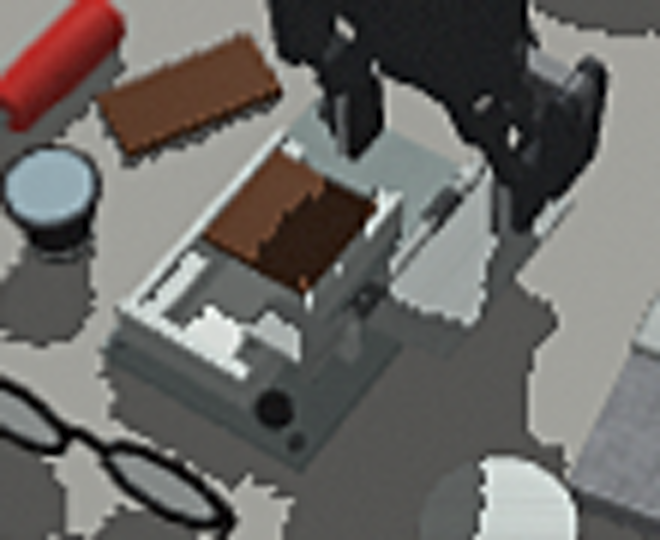

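```bash
python3 -m jog '[[-0.04,0.01,-0.03,0,0.015,0,0.76],[0,0,-0.03,0,0.003,0,0.76],[0,0,0,0,0,0,0.76]]'
python3 - <<'E'
from st import *
st()
E
```

```text
time_s: 4.3
tcp_pos: [0.5406, -0.0194, 0.0224]
eef_rot: [0.19, 0.982, -0.0, -0.005]
ft_force: [-0.5, -0.5, 2.2]
opening: 0.065
t 4.3 stage mm [-60.1  38. ] z 22.4 yaw err 0.0023 tilt [-0.0093  0.0009] F [-0.47 -0.47  2.18] stageF [-0.26 -0.61] T [0.064 0.006 0.021] open 0.065
```

```bash
python3 -m jog '[[0,0,-0.03,0,-0.004,0,0.76],[0,0,-0.03,0,0,0,0.76],[0,0,-0.02,0,0,0,0.76],[0,0,0,0,0,0,0.76]]'
python3 - <<'E'
from st import *
st();d=snap('wrist','w6');snap('scene','s6'); st()
im=cv2.imread('pics/s6.png')[160:250,240:350]; cv2.imwrite('pics/s6c.png',cv2.resize(im,None,fx=6,fy=6,interpolation=cv2.INTER_CUBIC))
E
```

```text
time_s: 4.8
tcp_pos: [0.5406, -0.0198, 0.0142]
eef_rot: [0.19, 0.982, 0.0, -0.001]
ft_force: [0.3, -0.6, 5.0]
opening: 0.0646
t 4.8 stage mm [-60.   37.7] z 14.2 yaw err 0.0023 tilt [-0.0022  0.0006] F [ 0.25 -0.57  5.02] stageF [ 0.45 -0.43] T [0.102 0.064 0.039] open 0.0646
t 4.9 stage mm [-60.   37.8] z 14.3 yaw err 0.0024 tilt [-0.0022  0.0006] F [-1.03 -1.78  5.23] stageF [-0.29 -2.04] T [0.021 0.129 0.05 ] open 0.0649
```

View pics/w6.png

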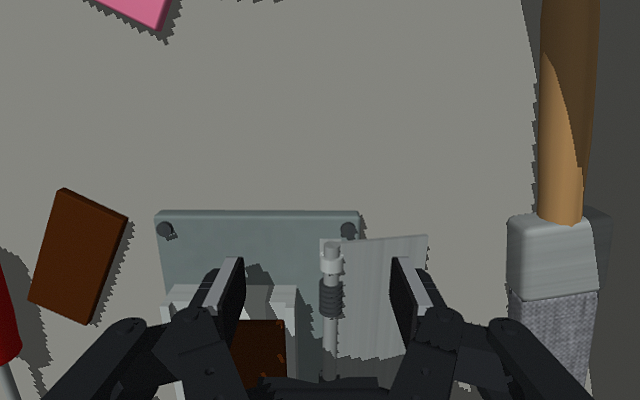

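View pics/s6c.png

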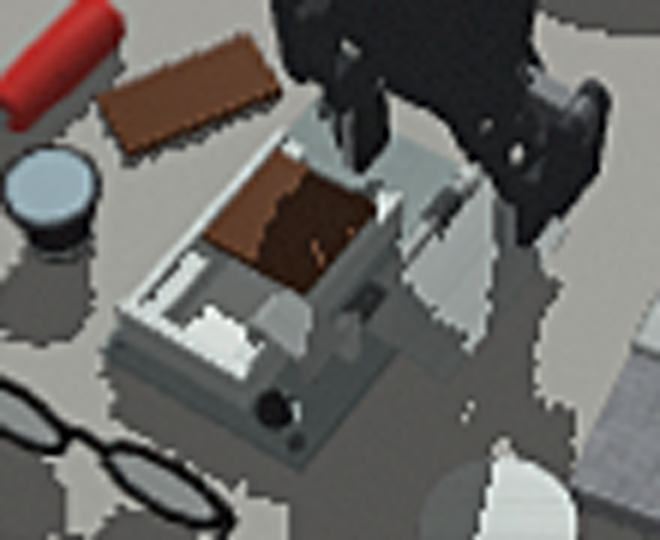

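Run:
```python
from st import *
d=load('w6'); im=cv2.imread('pics/w6.png')[220:380,300:450]; cv2.imwrite('pics/w6c.png',cv2.resize(im,None,fx=5,fy=3.7,interpolation=cv2.INTER_CUBIC))
o=np.array([.5821,-.0772,0]); a=-.384; ex=np.array([np.cos(a),np.sin(a),0]);ey=np.array([-np.sin(a),np.cos(a),0])
c,v=ray(d,[(343,240),(385,237),(427,234)])
for q in v:
    s=(-.078-(c-o)@ex)/(q@ex); P=c+s*q-o; print('y,z',P@ey*1e3,P[2]*1e3)
```

```text
y,z 49.730958287897884 21.980163193137532
y,z 68.27374436139438 19.020736852248422
y,z 87.63301430760403 15.99423700760852
```

View pics/w6c.png

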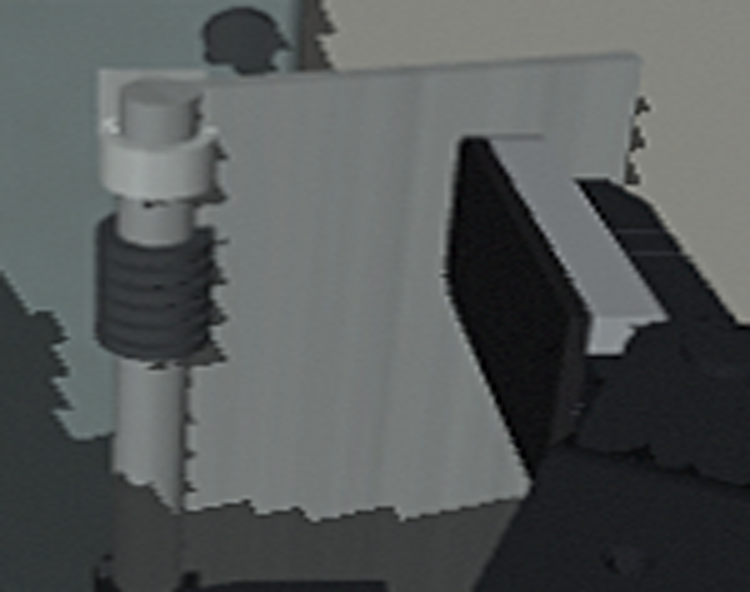

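```bash
python3 -m jog '[[0,0,-0.007,0,0,0,0.76],[0,0,0,0,0,0,0.76],[0.037,-0.015,0,0,0,0,0.76],[0.037,-0.015,0,0,0,0,0.76],[0.037,-0.015,0,0,0,0,0.76],[0,0,0,0,0,0,0.76]]'
python3 - <<'E'
from st import *
st()
E
```

```text
time_s: 5.65
tcp_pos: [0.551, -0.0238, 0.0132]
eef_rot: [0.189, 0.982, 0.0, -0.003]
ft_force: [-1.9, 0.7, 4.2]
opening: 0.0648
t 5.65 stage mm [-48.8  37.9] z 13.2 yaw err 0.0027 tilt [-0.0053  0.0014] F [-1.93  0.71  4.17] stageF [-2.05 -0.07] T [0.284 0.187 0.078] open 0.0648
```

```bash
python3 -m jog '[[0.037,-0.015,0,0,0,0,0.76],[0.037,-0.015,0,0,0,0,0.76],[0.037,-0.015,0,0,0,0,0.76],[0.037,-0.015,0,0,0,0,0.76],[0,0,0,0,0,0,0.76]]'
python3 - <<'E'
from st import *
st();d=snap('wrist','w7');d=snap('scene','s7')
im=cv2.imread('pics/s7.png')[160:250,240:350]; cv2.imwrite('pics/s7c.png',cv2.resize(im,None,fx=6,fy=6,interpolation=cv2.INTER_CUBIC))
E
```

```text
time_s: 6.28
tcp_pos: [0.5667, -0.0301, 0.0132]
eef_rot: [0.19, 0.982, 0.0, -0.003]
ft_force: [-1.8, 1.6, 4.0]
opening: 0.0646
t 6.275 stage mm [-32.   37.9] z 13.2 yaw err 0.0026 tilt [-0.0058  0.0016] F [-1.76  1.63  4.03] stageF [-2.25  0.85] T [0.342 0.234 0.075] open 0.0646
```

View pics/s7c.png

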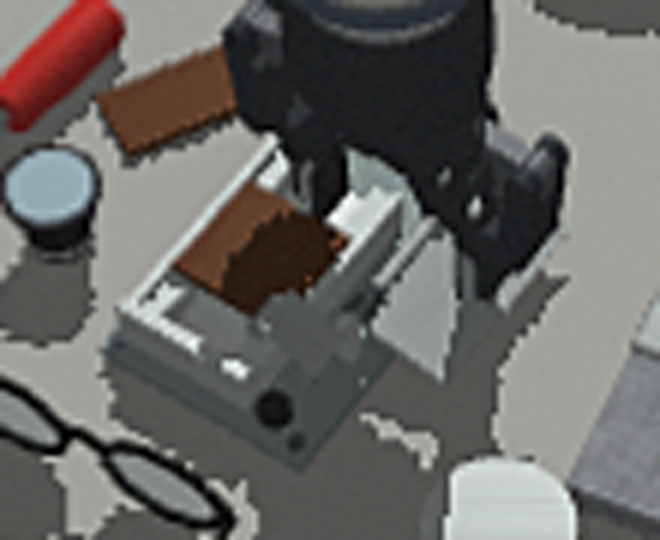

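View pics/w7.png

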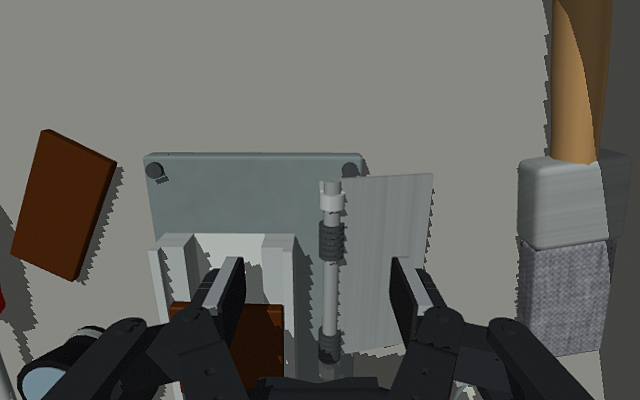

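```bash
cat > ang.py <<'E'
from st import *
o=np.array([.5821,-.0772,0]); a=-.384; ex=np.array([np.cos(a),np.sin(a),0]);ey=np.array([-np.sin(a),np.cos(a),0])
def flange(d,uv):
    c,v=ray(d,uv)
    for q in v:
        s=(-.078-(c-o)@ex)/(q@ex); P=c+s*q-o; print('flange y,z',(P@ey*1e3).round(1),(P[2]*1e3).round(1))
def ch(d,uv,z=.03):
    P=onz(d,uv,z)-o; print('stage xy',np.c_[P@ex,P@ey].round(4)*1e3)
E
python3 - <<'E'
from ang import *
d=load('w7'); flange(d,[(345,179),(390,176),(432,173)]); ch(d,[(172,302),(284,306)])
E
```

```text
flange y,z 49.8 24.2
flange y,z 68.4 19.6
flange y,z 87.2 14.6
stage xy [[-24.4 -23.7]
 [-22.9  24.7]]
```

```bash
python3 -m jog '[[0.037,-0.015,0,0,0,0,0.76],[0.037,-0.015,0,0,0,0,0.76],[0.037,-0.015,0,0,0,0,0.76],[0.037,-0.015,0,0,0,0,0.76],[0,0,0,0,0,0,0.76]]'
python3 - <<'E'
from ang import *
st();d=snap('wrist','w8')
E
```

```text
time_s: 7.0
tcp_pos: [0.582, -0.0363, 0.0131]
eef_rot: [0.19, 0.982, 0.0, -0.003]
ft_force: [-2.1, 2.4, 5.5]
opening: 0.065
t 7.0 stage mm [-15.4  37.8] z 13.1 yaw err 0.0027 tilt [-0.0065  0.0017] F [-2.1   2.41  5.46] stageF [-2.85  1.45] T [0.411 0.205 0.016] open 0.065
```

View pics/w8.png

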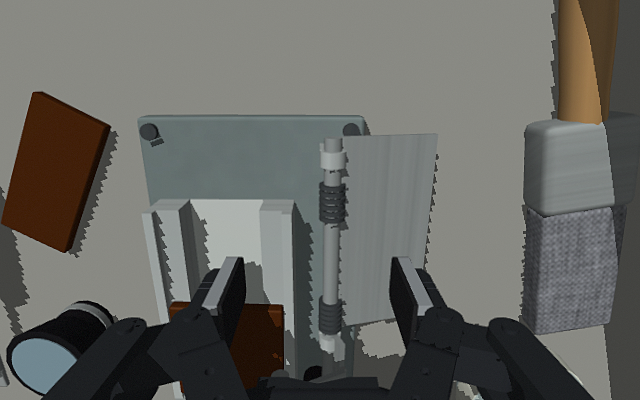

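```bash
python3 -m jog '[[0.028,-0.011,0,0,0,0,0.76],[0.023,-0.009,0,0,0,0,0.76],[0,0,0,0,0,0,0.76]]'
python3 - <<'E'
from ang import *
st()
E
```

```text
time_s: 7.42
tcp_pos: [0.5858, -0.038, 0.0129]
eef_rot: [0.19, 0.982, 0.0, -0.005]
ft_force: [-2.5, 1.9, 4.7]
opening: 0.0649
t 7.425 stage mm [-11.3  37.7] z 12.9 yaw err 0.0019 tilt [-0.0097  0.0025] F [-2.54  1.89  4.7 ] stageF [-3.06  0.8 ] T [ 0.441  0.357 -0.089] open 0.0649
```

```bash
python3 -m jog '[[0.023,-0.009,0,0,0,0,0.76],[0.019,-0.008,0,0,0,0,0.76]]'
python3 - <<'E'
from ang import *
st();d=snap('wrist','w9')
E
```

```text
time_s: 7.68
tcp_pos: [0.5859, -0.0383, 0.0125]
eef_rot: [0.191, 0.982, 0.001, -0.01]
ft_force: [-7.5, 6.8, 8.2]
opening: 0.0647
t 7.675 stage mm [-11.1  37.5] z 12.5 yaw err 0.0001 tilt [-0.0188  0.0049] F [-7.51  6.77  8.18] stageF [-9.5   3.47] T [ 0.936  1.276 -0.25 ] open 0.0647
```

View pics/w9.png

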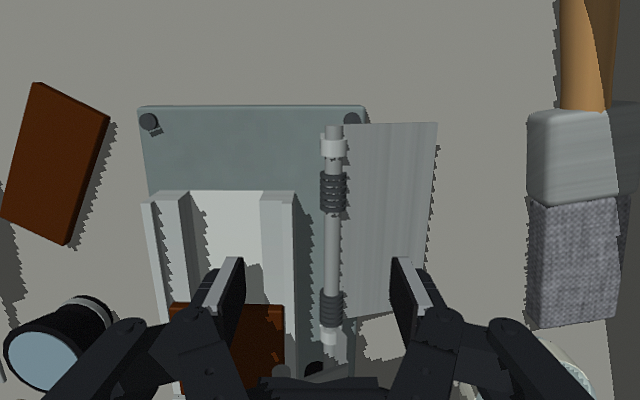

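```bash
python3 - <<'E'
from ang import *
d=load('w9'); flange(d,[(345,126),(437,122)]); ch(d,[(170,303),(284,305)])
E
python3 -m jog '[[0,0,0,0,0,0,0.76],[0,0,0,0,0,0,0.76]]'
python3 - <<'E'
from ang import *
st()
E
```

```text
flange y,z 48.7 28.0
flange y,z 87.4 12.8
stage xy [[ -3.4 -24.8]
 [ -2.9  24.4]]
time_s: 7.98
tcp_pos: [0.5858, -0.0381, 0.0126]
eef_rot: [0.191, 0.981, 0.001, -0.01]
ft_force: [-2.7, 2.4, 4.4]
opening: 0.0648
t 7.975 stage mm [-11.2  37.6] z 12.6 yaw err -0.0008 tilt [-0.0193  0.0053] F [-2.66  2.4   4.44] stageF [-3.36  1.23] T [ 0.459  0.341 -0.118] open 0.0648
```

Run:
```python
from ang import *
d=snap('scene','s9');d2=snap('top','t9')
im=cv2.imread('pics/s9.png')[160:250,240:350]; cv2.imwrite('pics/s9c.png',cv2.resize(im,None,fx=7,fy=6.6,interpolation=cv2.INTER_CUBIC))
st()
```

```text
t 8.075 stage mm [-11.3  37.6] z 12.6 yaw err -0.0007 tilt [-0.0194  0.0053] F [-3.36  2.08  5.37] stageF [-3.9   0.67] T [ 0.518  0.395 -0.065] open 0.0646
```

View pics/s9c.png

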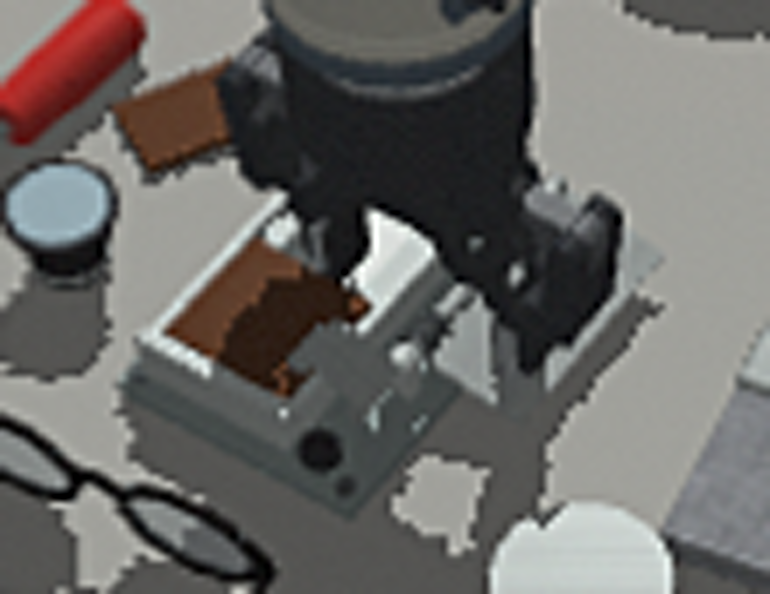

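```bash
python3 -m jog '[[0.023,-0.009,0,0,0,0,0.76],[0.023,-0.009,0,0,0,0,0.76],[0.023,-0.009,0,0,0,0,0.76]]'
python3 - <<'E'
from ang import *
st()
E
python3 -m jog '[[-0.028,0.011,0,0,0,0,0.76],[-0.028,0.011,0,0,0,0,0.76],[-0.028,0.011,0,0,0,0,0.76],[0,0,0,0,0,0,0.76]]'
python3 - <<'E'
from ang import *
st(); snap('wrist','w10')
E
```

```text
time_s: 8.45
tcp_pos: [0.5857, -0.0385, 0.0119]
eef_rot: [0.192, 0.981, 0.001, -0.018]
ft_force: [-9.5, 7.3, 12.6]
opening: 0.0649
t 8.45 stage mm [-11.2  37.2] z 11.9 yaw err -0.0028 tilt [-0.0346  0.0091] F [-9.53  7.29 12.63] stageF [-11.56   3.19] T [ 0.965  1.491 -0.267] open 0.0649
time_s: 8.95
tcp_pos: [0.5832, -0.0363, 0.0138]
eef_rot: [0.192, 0.981, 0.001, -0.012]
ft_force: [-0.5, 1.1, 5.1]
opening: 0.065
t 8.95 stage mm [-14.3  38.3] z 13.8 yaw err -0.003 tilt [-0.0221  0.0074] F [-0.52  1.05  5.08] stageF [-0.87  0.78] T [ 0.27  -0.077 -0.022] open 0.065
```

View pics/w10.png

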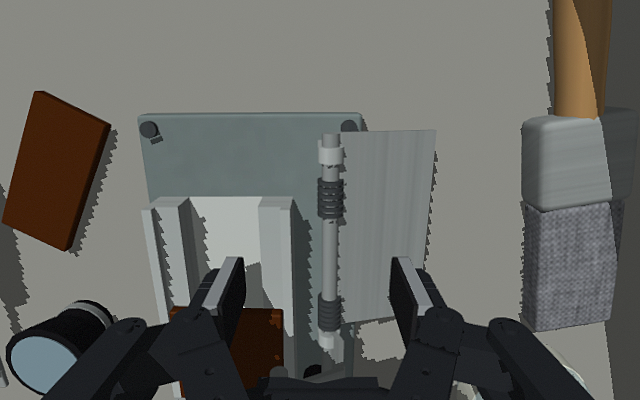

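```bash
python3 -m jog '[[-0.037,0.015,0,0,0,0,0.76],[-0.037,0.015,0,0,-0.01,0,0.76],[-0.037,0.015,0,0,0,0,0.76],[0,0,0,0,0,0,0.76]]'
python3 - <<'E'
from ang import *
st(); snap('wrist','w11')
d=load('w11')
im=cv2.imread('pics/w11.png')[180:400,130:330]; cv2.imwrite('pics/w11c.png',cv2.resize(im,None,fx=2.7,fy=2.7,interpolation=cv2.INTER_CUBIC))
E
```

```text
time_s: 9.5
tcp_pos: [0.572, -0.0316, 0.0139]
eef_rot: [0.192, 0.981, 0.003, -0.003]
ft_force: [2.2, -0.1, 4.1]
opening: 0.0651
t 9.5 stage mm [-26.4  38.5] z 13.9 yaw err -0.0031 tilt [-0.0037  0.0072] F [ 2.22 -0.08  4.1 ] stageF [2.09 0.76] T [ 0.162 -0.438 -0.07 ] open 0.0651
```

View pics/w11c.png

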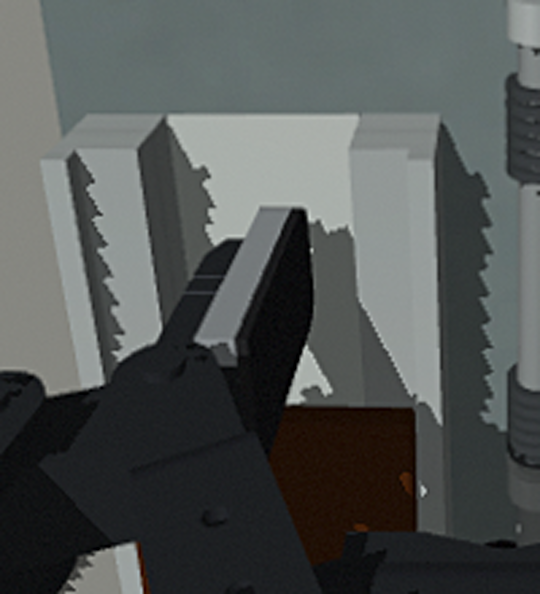

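Finger clear of the chip, whose rear edge is at crop (285–415,407). Now I raise gently so the clip comes down.

```bash
python3 -m jog '[[0,0,0.03,0,0,0,0.76],[0,0,0.03,0,0,0,0.76],[0,0,0.03,0,0,0,0.76],[0,0,0.05,0,0,0,0.76],[0,0,0.1,0,0,0,0.76],[0,0,0.3,0,0,0,0.76],[0,0,0.5,0,0,0,0.76],[0,0,0.5,0,0,0,0.76],[-0.2,0.08,0.3,0,0,0,0.76],[0,0,0,0,0,0,0.76]]'
python3 - <<'E'
from ang import *
st(); snap('wrist','w12');snap('scene','s12');snap('top','t12')
im=cv2.imread('pics/s12.png')[160:250,240:350]; cv2.imwrite('pics/s12c.png',cv2.resize(im,None,fx=7,fy=6.6,interpolation=cv2.INTER_CUBIC))
E
```

```text
time_s: 10.8
tcp_pos: [0.5458, -0.0235, 0.2041]
eef_rot: [0.192, 0.981, 0.002, -0.007]
ft_force: [0.4, -0.6, -0.1]
opening: 0.0648
t 10.8 stage mm [-53.8  36.2] z 204.1 yaw err -0.0025 tilt [-0.0138  0.0074] F [ 0.41 -0.57 -0.15] stageF [ 0.6  -0.38] T [ 0.016 -0.022  0.007] open 0.0648
```

View pics/w12.png

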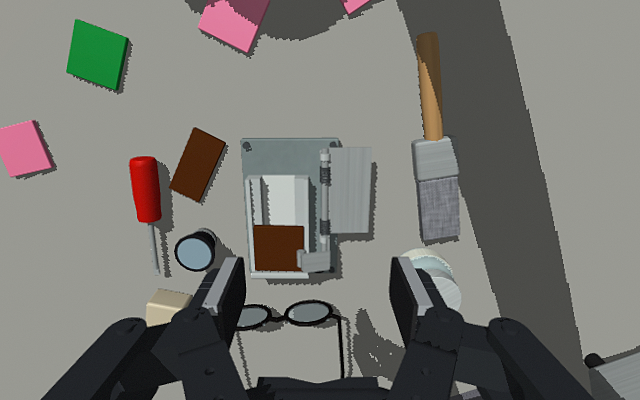

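View pics/s12c.png

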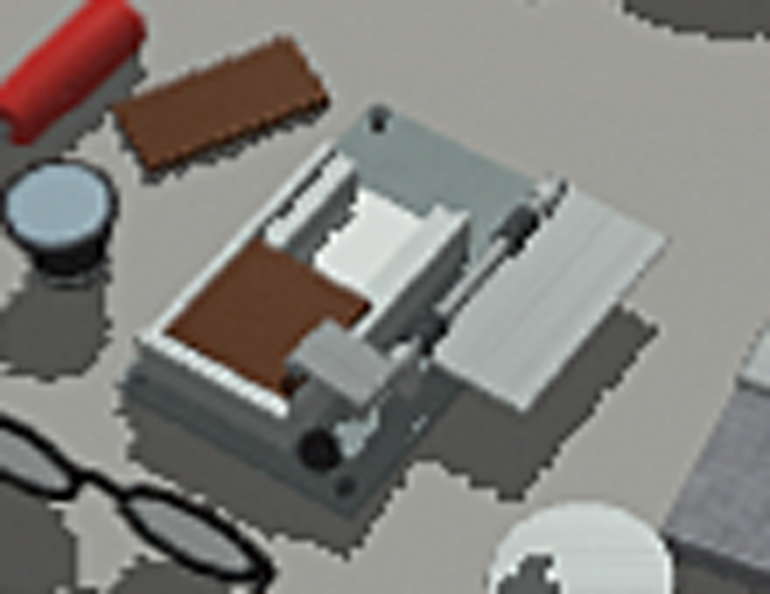

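Run:
```python
from ang import *
d=load('w12'); im=cv2.imread('pics/w12.png')[130:290,230:385]; cv2.imwrite('pics/w12c.png',cv2.resize(im,None,fx=3.7,fy=3.7,interpolation=cv2.INTER_CUBIC))
```

```text
(no output)
```

View pics/w12c.png

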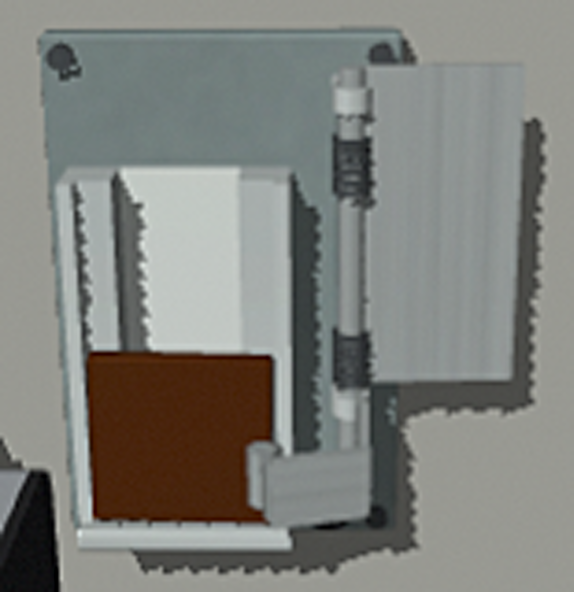

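Run:
```python
from ang import *
d=load('w12'); f=lambda L:np.array(L)/3.7+(230,130)
ch(d,f([(88,353),(273,356),(92,520)])); ch(d,f([(41,34),(400,34)]),.01); flange(d,f([(372,66),(525,64)]))
st()
```

```text
stage xy [[ -1.7 -25. ]
 [ -0.7  24.2]
 [ 48.7 -27. ]]
stage xy [[-83.6 -36. ]
 [-83.1  57.9]]
flange y,z 50.0 28.1
flange y,z 88.5 25.8
t 10.95 stage mm [-53.9  35.8] z 200.9 yaw err -0.0029 tilt [-0.0181  0.0077] F [ 0.31 -0.07 -0.59] stageF [0.31 0.05] T [-0.014 -0.007 -0.032] open 0.0651
```

Run:
```python
from h import *
print(bot.sign_off())
```

```text
the job is handed in; nothing more can be done
None
```

The chip is loaded and clamped against the end stop, and I handed the job in at about 11 s. No verdict was reported.

**What I did:** I set the fingers side by side, one on the flange and one in the well. I pressed the clip open and held it, then pushed the chip until the force along the channel rose from about 3 N to 9.5–11.6 N and the tool stopped moving. After that I drew back about 15 mm with the flange still held, then raised the tool clear so the clip came down on the chip.

**What the last checks showed:**
- **Clip while held:** I estimated about 0.36 rad from the flange slope when I first pressed it, and 0.45 rad partway through the push. The fingertip height suggested about 0.44 rad at the first press, so those two readings disagreed somewhat, but both were above 0.29.
- **Chip:** its rear edge measured at stage x about -1 mm, which puts its centre near 24 mm, and its front edge looked flush with the stop. It lay square between the guide walls.
- **Clip at rest:** the nose was on the chip, at about 0.26 rad by the flange slope.
- **Robot:** the tool was about 200 mm above the table, touching nothing.
- **Bystanders:** I saw no movement in the pictures, but I did not measure them.

**One disagreement:** during the push the camera placed the rear edge about 3 mm short of where the finger contact put it. In the final view that fell to about 1 mm, which is within the calibration error.

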